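# Lock the telescopic bath rack against the tub wall

### The arm

A 6-joint arm with a two-finger parallel gripper is mounted at the origin on the work surface. World frame = base frame: x ahead of the robot, y to its left, z up, the work surface at z = 0. Lengths are in m, angles in rad, forces in N, time in s.
With the tool pointing down it reaches from about 0.35 to 0.85 m from the base axis. Payload 8.1 kg.
Tool frame: the origin (TCP) lies midway between the tips of the shut fingers; the grasp point (between the pads) lies arm.grip_depth behind it (arm.grip_depth is the distance from the TCP to the grasp point, in m); x points along the fingers, y is the direction in which the jaws open and shut, and the axes are right-handed (so a half turn about x gives the same grasp; the last joint's range is limited). The gripper opens to 85 mm and grips with 20 to 120 N. Pads are 22 mm wide; open, the fingers measure 114 mm over their backs; the gripper's body (76 mm by 85 mm) begins 54 mm behind the grasp point. The pads swing forward as they close: fully open they stand 13 mm farther back than shut.
Start: joints at [1.192, 0.13, 1.488, -0, 1.523, -0.085], TCP at [0.174, 0.574, 0.231] pointing down, gripper open.
Joint ranges: [-2.96, 2.96], [-0.89, 2.26], [0.02, 2.5], [-1.34, 4.48], [0, 2.73], [-2.66, 2.66]. Speed limits (rad/s): [2.39, 2.39, 2.79, 3.14, 3.14, 3.14].

### API

Orientations are given as a unit quaternion [x, y, z, w].
In Python, from bench import arm gives the robot as it stands.
- The arm moves only by the tool move_arm, never from a script. Its argument "rows" is a list that holds one entry, the list of rows, each a list of 7 numbers: the finger opening in m, from 0 to 0.0854, then the shift along the tool's x, y, z in m, then the turn, a rotation vector about the tool's x, y, z in degrees. In form: [[[claw, x, y, z, rx, ry, rz], ...]]. A call has 1 to 12 rows; each row shifts and turns the commanded pose from where the row before left it, along the tool's axes as they then stand; what a row does not reach is not made up. A row lasts 1/8 s, in which the tool goes at most 62.5 mm and 10.7 degrees, less where a joint would pass 70% of its speed; a pose out of reach is approached as far as the arm can. A call is refused whole if a number of a shift passes 0.0625 or a number of a turn 10.7, either way. A call with a gripper value outside its range is refused whole. The fingers move at their own pace and stop on an object; "newtons" is the grip in N (left out, the last holds). Time passes only in rows, so rows that do not move let the fingers close. It gives the time, the measured TCP pose, the force and the opening at its end, in the units of the state.
- arm.observe(): the state, without advancing time (a new reading comes with each control period).
- arm.camera(name): name is "scene" or "top"; returns a dict with "pixels" (420x560x3 uint8, red, green, blue), "mtx" (3x3 intrinsics, pixels), "k1" (the pictures are not rectified: a ray, as slopes to the right and down, at radius r is drawn at 1 + k1 r^2 times it, then the intrinsics apply), "R" (3x3) and "t" (3): a world point X has camera coordinates R X + t. Camera axes: x right, y down, z forward; pixel columns grow to the right and rows downward; lengths in m; the calibration is good to about 2 mm. A picture is of the moment at which its call begins. There is no depth.
- arm.hand_in(): hands the job in, once; it reports no verdict.
Trained networks look in the newest picture that a camera, given by its name, has taken for a name from the list of things; names that differ only in an ending like _2 or _b are one class to them, and where a whole thing is asked for, a point or a joint stands for the part that bears it (a point fixed in the world has none). Each returns a list of dicts, best first, with "conf" (0 to 1); they miss things now and then, are a little off and sometimes report something else, mostly with a low value. They report only what shows in the picture. A call takes as long as a camera call.
- arm.recognise(target, camera): "centre" ([x, y, z] in m, in world coordinates, good to about 4 mm: the middle of the surface that is visible of it).
- arm.cut_out(target, camera): "region" (420x560 bool, what is visible of it).
The state is a dict: "time": time; "joints": joint angles; "dq": joint speeds; "joint_torque": joint torques, N m; "tcp_pos": TCP position; "orientation": TCP orientation; "wrist_force": force on the tool from outside, world axes, zero at the start; "ft_torque": the same for the moment, N m; "opening": finger opening in m.
Only numpy, scipy, OpenCV 4.12 (cv2) and the standard library are available. Lean on these libraries where they do the work, as an engineer would, in place of code of your own. Each camera call takes 0.05 s, during which the arm holds its last target. There are 200 camera calls.

### The job

The bath rack's telescopic rod is still pushed in. Lift the release bar on its sliding end and, holding it up, draw that end out to the tub wall until the wall has pushed the sprung rubber foot in most of the way, rather more than one notch step; then let the bar drop so that it catches in the nearest notch with the foot left bearing on the wall. Press gently, never driving the foot hard against its stop, and leave the things in the baskets and on the deck as they are.

Things in the scene. Friction and masses are not known exactly. Their poses are not given: they have to be found in the camera images.
- release_bar (a point): Centre of the release bar: level chrome bar 64 mm long (across the rod, carriage's x axis), 12 mm wide along the rod, 11 mm high, on a central stem (16 mm across, 6 mm along the rod) out of the grey lock housing. Bar down: centre 58 mm above the rod's axis, 36 mm above the housing's flat top; fingers can straddle it, closing along the rod. Moves up and down, and along the rod with the carriage.
- release (a joint): Lift of the release bar, m. 0: down, pawl fully in a notch. About 0.005: pawl resting on the crest between two notches. Above 0.006: pawl clear, carriage slides free. 0.012: upper stop. A spring draws it down: 5.5 N when down, 8.5 N at the stop.
- carriage: Sliding end of the rod: grey lock housing (34 x 56 x 40 mm) with the release bar, chrome tube, end block, tongue gliding over the tub's left rim and, under it, a round sprung rubber foot. Origin on the rod's axis straight below the bar; y axis along the rod, outward to the left tub wall; z up. Slides along y only, up to 100 mm outward; drag about 1 N plus 0.5 N per 10 mm/s.
- notch_start (a point): On the toothed ridge on top of the rod, at the notch where the pawl sits at the start (carriage pushed in), 6 mm above the rod's axis; fixed to the rod. Notches every 8 mm all along the stroke (4.5 mm wide, pawl 3 mm thick). If the bar is let go over a crest, the pressed-in foot pushes the carriage back until the pawl drops into the next notch, under one step (below 2 N it cannot).
- foot_face (a point): Where the centre of the foot's rubber face (36 mm across) is when free: 215 mm along the carriage's +y from its origin; fixed to the carriage (does not follow the foot as it is pushed in). The foot gives up to 13 mm at 1.2 N per mm (15.6 N fully in), then is hard against its stop; the wall must not feel more than 20 N.
- tub: White acrylic tub in a tiled deck, the rod set across it. Origin on the tub's centre line at deck height, as high as the rod's axis; x along the tub, y to its left, z up. Rim 20 mm above the deck. Inside about 560 mm wide, but tubs vary: the upright left wall's inner face is 260 to 300 mm along +y from the origin, 13 to 77 mm from the free foot at the start; unmeasured, found by touch.
- bottle_mid (a point): Middle of the red plastic shower bottle (56 mm across, 188 mm tall), upright in the far clear basket. Bystander.
- pot_mid (a point): Middle of the small white ceramic pot with clipped lid (55 mm across, 62 mm tall), beside the bottle in the far basket. Bystander.
- soap_dish_mid (a point): Middle of the green soap dish (76 x 108 x 24 mm) in the near clear basket. Bystander.
- hairbrush_mid (a point): Middle of the wooden hairbrush (about 205 mm long, 60 mm wide, 28 mm high) lying on the deck to the right of the tub. Bystander.

How it is judged:
By the outcome, as a careful person would: the job done as asked, in the order asked, and still so for the second after the job is handed in, with the robot touching nothing.
It also fails if it takes over 37 s, if anything falls off the work surface, if the arm or the gripper's body presses on something with over 40 N, if the wrist force passes 120 N, or if a joint passes its speed limit or range.

## Working session

There is one attempt and no reset: what is moved stays moved. The work goes in short steps, Python scripts to look and compute and a tool call to move; the robot and the scene stay as the last step left them, time stands still between calls to the robot, and variables do not carry over. Pictures are saved under pics/ and viewed, on a budget of 10 in all, crops included, one or two more only if the job needs it, and the job is handed in when it is done.

Besides the shell and the picture viewer there is one more tool, called after "Request:" as name(argument=value, ...) on one line, values as JSON. move_arm: Moves the arm, as the interface text tells. Its arguments: {"type":"object","properties":{"rows":{"type":"array"},"newtons":{"type":"number"}},"required":["rows"]}

```bash
mkdir -p pics; python3 - <<'E'
from bench import arm
import cv2,numpy as np
s=arm.observe();print(s['time'],s['tcp_pos'],s['orientation'],s['wrist_force'],s['opening'],arm.grip_depth)
for c in('scene','top'):
    d=arm.camera(c);cv2.imwrite(f'pics/{c}0.png',d['pixels'][:,:,::-1]);print(c,d['mtx'].tolist(),d['k1'],d['R'].tolist(),d['t'].tolist())
    for n in('release_bar','carriage','notch_start','foot_face','tub','bottle_mid','pot_mid','soap_dish_mid'):
        print(n,[(np.round(r['centre'],3).tolist(),round(r['conf'],2)) for r in arm.recognise(n,c)[:2]])
print(arm.observe()['time'])
E
```

```text
0.0 [0.17353007 0.57377271 0.23023586] [ 0.10285604  0.69964242 -0.10415073  0.69933808] [ 0.20142937  0.50910007 -0.3360191 ] 0.08555064302159224 0.0187
scene [[510.6451239346823, 0.0, 280.51328131919485], [0.0, 510.6451239346823, 210.24195127999602], [0.0, 0.0, 1.0]] -0.16910170421470294 [[0.2773611600189094, 0.9606067413759046, -0.017477852732265278], [0.5829042672565764, -0.18271033438093556, -0.7917319931166608], [-0.7637364742678187, 0.20940778909480093, -0.6106185189947885]] [-0.08172601774538113, -0.32037805193763347, 1.6276044673935732]
release_bar [([0.597, 0.018, 0.06], 0.58)]
carriage [([0.61, 0.131, 0.018], 0.92)]
notch_start [([0.601, -0.122, -0.015], 0.82)]
foot_face [([0.612, 0.134, 0.016], 0.9), ([0.586, -0.41, 0.029], 0.19)]
tub [([0.569, 0.008, -0.001], 0.63)]
bottle_mid [([0.667, -0.217, 0.048], 0.74)]
pot_mid [([0.665, -0.143, -0.025], 0.96), ([0.597, 0.015, 0.057], 0.67)]
soap_dish_mid [([0.479, -0.137, -0.06], 0.75)]
top [[489.1835628189268, 0.0, 282.05934439982116], [0.0, 489.1835628189268, 200.7842970014], [0.0, 0.0, 1.0]] -0.08412626078042466 [[-0.025611251990527974, -0.9996512878795026, -0.0064316725918906695], [-0.9866584943500576, 0.02631206830000769, -0.16066328326239604], [0.16077648863672464, 0.0022310765624085896, -0.9869883195859095]] [-0.05601460648780442, 0.5582705588385348, 1.1175976196179995]
release_bar []
carriage [([0.602, 0.162, 0.021], 0.89)]
notch_start [([0.586, -0.122, -0.002], 0.64)]
foot_face []
tub [([0.542, -0.043, -0.001], 0.81)]
bottle_mid [([0.642, -0.2, 0.069], 0.78)]
pot_mid [([0.655, -0.136, -0.022], 0.75)]
soap_dish_mid [([0.503, -0.165, -0.057], 0.55)]
0.9
```

View pics/scene0.png

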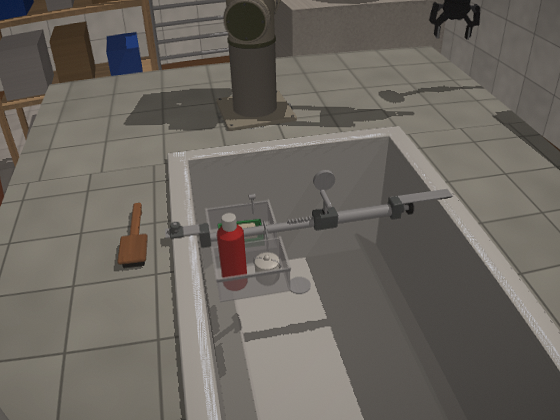

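View pics/top0.png

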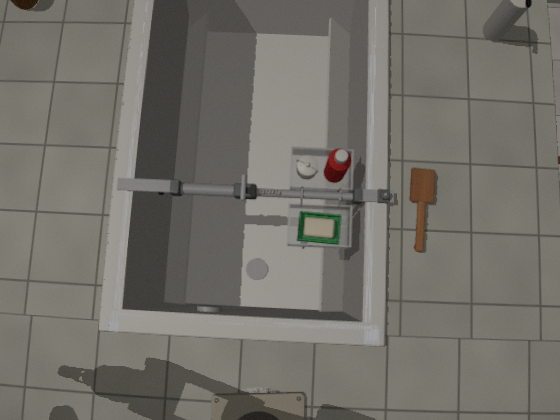

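```bash
cat > h.py <<'E'
import cv2,numpy as np
def ray(d,u,v):
    p=cv2.undistortPoints(np.array([[[u,v]]],float),d['mtx'],np.array([d['k1'],0,0,0]))[0,0]
    R=np.array(d['R']);return -R.T@np.array(d['t']),R.T@np.array([*p,1])
def at_z(d,u,v,z):
    c,r=ray(d,u,v);return c+r*(z-c[2])/r[2]
def proj(d,X):
    q=cv2.projectPoints(np.array([X],float),cv2.Rodrigues(np.array(d['R']))[0],np.array(d['t']),d['mtx'],np.array([d['k1'],0,0,0]))[0];return q[0,0]
E
python3 - <<'E'
from bench import arm
from h import *
import pickle
D={c:arm.camera(c) for c in('scene','top')};pickle.dump(D,open('d0.pkl','wb'))
a=D['scene']['pixels'][170:250,280:370,::-1];b=D['top']['pixels'][160:220,200:290,::-1]
cv2.imwrite('pics/crop.png',np.vstack([cv2.resize(a,None,fx=4,fy=4,interpolation=2),cv2.resize(b,None,fx=4,fy=4,interpolation=2)]))
for uv in[(120,184),(388,196),(175,187),(355,195)]:print(at_z(D['top'],*uv,0.01))
for z in(.05,.06):print(at_z(D['top'],243,187.5,z))
print(proj(D['scene'],at_z(D['top'],243,187.5,.058)))
E
```

```text
[0.61543877 0.33211555 0.01      ]
[ 0.56728188 -0.33124998  0.01      ]
[0.6039122  0.19338913 0.01      ]
[ 0.57192328 -0.24994957  0.01      ]
[0.59028489 0.0214859  0.05      ]
[0.58835402 0.02065725 0.06      ]
[325.22242447 198.27113329]
```

View pics/crop.png

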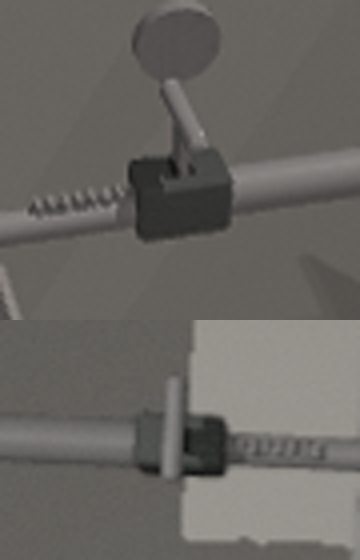

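```bash
python3 - <<'E'
from bench import arm
from h import *
import pickle
from scipy.spatial.transform import Rotation as Ro
D=pickle.load(open('d0.pkl','rb'))
def tri(a,b):
    (c,r),(e,s)=ray(D['top'],*a),ray(D['scene'],*b)
    k=np.linalg.lstsq(np.c_[r,-s],e-c,rcond=None)[0];p,q=c+k[0]*r,e+k[1]*s;return (p+q)/2,np.linalg.norm(p-q)
B,g=tri((243.4,186.5),(326,198));print(B,g)
print(tri((243.5,174.5),(322,190.7)),tri((243.25,198.5),(330,205.5)))
s=arm.observe();R=Ro.from_quat(s['orientation']);M=R.as_matrix();print(s['time'],s['tcp_pos'],M.round(3).tolist())
y=np.array([.072,.997,0]);x=np.array([0,0,-1.])
for sg in(1,-1):
    T=np.c_[x,sg*y,np.cross(x,sg*y)];print('turn deg',np.degrees((R.inv()*Ro.from_matrix(T)).as_rotvec()).round(1),'target shift',(M.T@(np.array([B[0],B[1],.15])-s['tcp_pos'])).round(3))
print([at_z(D['top'],u,v,.02)[:2].round(3) for u,v in((135,100),(128,180))])
E
```

```text
[0.59099984 0.02066733 0.06021904] 0.0020820136617163577
(array([0.60989327, 0.01042946, 0.09643259]), np.float64(0.011782259218795572)) (array([0.57116507, 0.03160897, 0.02134349]), np.float64(0.01669267517471309))
1.0 [0.17373194 0.57429866 0.23131249] [[-0.0, 0.29, 0.957], [0.0, 0.957, -0.29], [-1.0, 0.0, -0.0]]
turn deg [-12.7  -0.   -0. ] target shift [ 0.081 -0.409  0.56 ]
turn deg [167.3  -0.    0. ] target shift [ 0.081 -0.409  0.56 ]
[array([0.831, 0.297]), array([0.623, 0.309])]
```

Request:
move_arm(rows=[[[0.0854, 0, 0, 0, -6.4, 0, 0], [0.0854, 0, 0, 0, -6.3, 0, 0], [0.0854, 0, -0.043, 0.038, 0, 0, 0], [0.0854, 0, -0.043, 0.038, 0, 0, 0], [0.0854, 0, -0.043, 0.038, 0, 0, 0], [0.0854, 0, -0.043, 0.038, 0, 0, 0], [0.0854, 0, -0.043, 0.038, 0, 0, 0], [0.0854, 0, -0.043, 0.038, 0, 0, 0], [0.0854, 0, -0.043, 0.038, 0, 0, 0], [0.0854, 0, -0.043, 0.038, 0, 0, 0], [0.0854, 0, -0.043, 0.038, 0, 0, 0], [0.0854, 0, -0.043, 0.038, 0, 0, 0]]], newtons=30)

```text
time: 2.5
tcp_pos: [0.5228, 0.1164, 0.2316]
orientation: [0.026, 0.706, -0.025, 0.707]
wrist_force: [0.2, 0.7, 0.2]
opening: 0.0853
```

Request:
move_arm(rows=[[[0.06, 0.03, -0.0453, 0.0375, 0, 0, 0], [0.06, 0.03, -0.0452, 0.0374, 0, 0, 0], [0.06, 0.04, 0, 0, 0, 0, 0], [0.06, 0, 0, 0, 0, 0, 0]]])

```text
time: 3.0
tcp_pos: [0.5835, 0.0269, 0.1303]
orientation: [0.026, 0.709, -0.026, 0.704]
wrist_force: [0.2, 0.0, 0.1]
opening: 0.0598
```

```bash
python3 - <<'E'
from bench import arm
from h import *
for c in['scene','top']:
    d=arm.camera(c);s=arm.observe();p=s['tcp_pos'];print(p,proj(d,p),proj(d,[.591,.0207,.058]))
    u,v=map(int,proj(d,[p[0],p[1],.07]))
    cv2.imwrite(f'pics/{c}1.png',cv2.resize(d['pixels'][v-70:v+40,u-70:u+70,::-1],None,fx=3,fy=3,interpolation=2));print(u-70,v-70)
a,b=cv2.imread('pics/scene1.png'),cv2.imread('pics/top1.png');cv2.imwrite('pics/c1.png',np.hstack([a,b])[:,:840])
cv2.imwrite('pics/c1.png',cv2.resize(np.hstack([a,b]),(800,314)))
E
```

```text
[0.58494971 0.0274326  0.13314076] [328.68384671 168.84893881] [325.51693111 198.84949289]
257 122
[0.58626499 0.02776978 0.13519618] [236.89332206 182.12896388] [243.04011629 186.55948491]
169 117
```

View pics/c1.png

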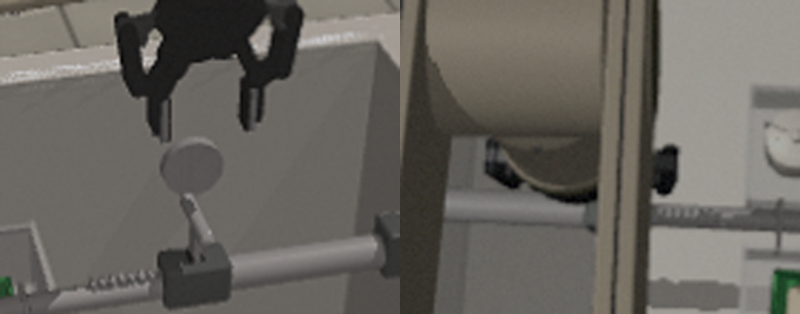

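Request:
move_arm(rows=[[[0.06, 0, 0, 0, 0, 0, 0], [0.06, 0, 0, 0, 0, 0, 0]]])

```text
time: 3.35
tcp_pos: [0.5874, 0.028, 0.1366]
orientation: [0.025, 0.706, -0.025, 0.708]
wrist_force: [0.1, 0.5, -0.3]
opening: 0.06
```

Request:
move_arm(rows=[[[0.05, 0.02, -0.007, 0.004, 0, 0, 0], [0.05, 0.03, 0, 0, 0, 0, 0], [0.05, 0.026, 0, 0, 0, 0, 0], [0.05, 0.02, 0, 0, 0, 0, 0], [0.05, 0, 0, 0, 0, 0, 0], [0.05, 0, 0, 0, 0, 0, 0]]])

```text
time: 4.1
tcp_pos: [0.5905, 0.02, 0.0392]
orientation: [0.025, 0.706, -0.026, 0.707]
wrist_force: [0.1, -0.5, 0.6]
opening: 0.0499
```

```bash
python3 - <<'E'
from bench import arm
from h import *
d=arm.camera('scene');s=arm.observe();print(s['tcp_pos'],s['wrist_force'],proj(d,s['tcp_pos']))
cv2.imwrite('pics/s2.png',cv2.resize(d['pixels'][140:240,270:400,::-1],None,fx=5,fy=5,interpolation=2))
E
```

```text
[0.59091701 0.02001724 0.03970486] [ 0.04106502 -0.34339303  0.25872319] [324.93143201 205.38008466]
```

View pics/s2.png

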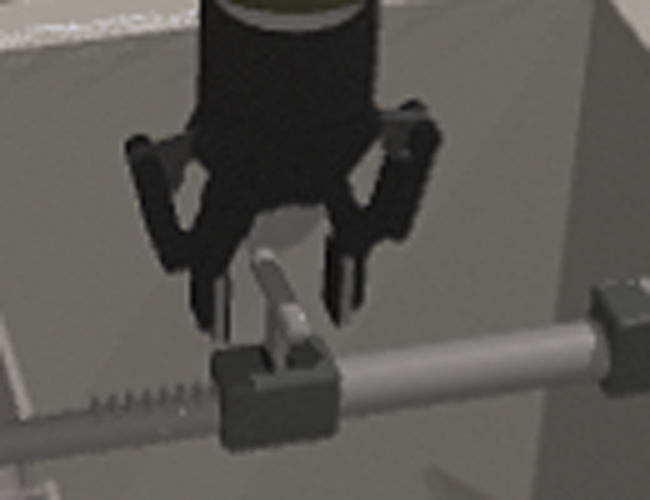

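Request:
move_arm(rows=[[[0.03, 0, 0, 0, 0, 0, 0], [0.018, 0, 0, 0, 0, 0, 0], [0.008, 0, 0, 0, 0, 0, 0], [0.008, 0, 0, 0, 0, 0, 0], [0.008, 0, 0, 0, 0, 0, 0]]], newtons=35)

```text
time: 4.78
tcp_pos: [0.5903, 0.0202, 0.0392]
orientation: [0.026, 0.706, -0.025, 0.707]
wrist_force: [-1.6, 0.9, 5.6]
opening: 0.0114
```

Request:
move_arm(rows=[[[0.008, -0.003, 0, 0, 0, 0, 0], [0.008, -0.003, 0, 0, 0, 0, 0], [0.008, -0.003, 0, 0, 0, 0, 0], [0.008, 0, 0, 0, 0, 0, 0]]])

```text
time: 5.28
tcp_pos: [0.5901, 0.0201, 0.0468]
orientation: [0.026, 0.706, -0.025, 0.707]
wrist_force: [6.3, 0.3, -8.3]
opening: 0.0113
```

Request:
move_arm(rows=[[[0.008, -0.0015, 0, 0, 0, 0, 0], [0.008, 0, 0, 0, 0, 0, 0], [0.008, 0, 0.002, 0, 0, 0, 0], [0.008, 0, 0.002, 0, 0, 0, 0], [0.008, 0, 0.002, 0, 0, 0, 0], [0.008, 0, 0.002, 0, 0, 0, 0]]])

```text
time: 6.02
tcp_pos: [0.5907, 0.0276, 0.0481]
orientation: [0.025, 0.706, -0.026, 0.707]
wrist_force: [6.8, -2.4, -8.2]
opening: 0.0109
```

Request:
move_arm(rows=[[[0.008, 0, 0.002, 0.0005, 0, 0, 0], [0.008, 0, 0.002, 0.0005, 0, 0, 0], [0.008, 0, 0.002, 0, 0, 0, 0], [0.008, 0, 0.002, 0, 0, 0, 0]]])

```text
time: 6.52
tcp_pos: [0.5914, 0.036, 0.0483]
orientation: [0.025, 0.707, -0.026, 0.706]
wrist_force: [2.8, -1.5, -9.1]
opening: 0.0116
```

Request:
move_arm(rows=[[[0.008, 0, 0.002, 0.0005, 0, 0, 0], [0.008, 0, 0.002, 0, 0, 0, 0], [0.008, 0, 0.002, 0, 0, 0, 0], [0.008, 0, 0.002, 0, 0, 0, 0]]])

```text
time: 7.02
tcp_pos: [0.5922, 0.0442, 0.0484]
orientation: [0.025, 0.707, -0.025, 0.706]
wrist_force: [-3.6, -1.6, -8.8]
opening: 0.0113
```

Request:
move_arm(rows=[[[0.008, 0, 0.002, -0.0003, 0, 0, 0], [0.008, 0, 0.002, 0, 0, 0, 0], [0.008, 0, 0.002, 0, 0, 0, 0], [0.008, 0, 0.002, 0, 0, 0, 0]]])

```text
time: 7.52
tcp_pos: [0.5928, 0.0521, 0.0486]
orientation: [0.025, 0.707, -0.025, 0.706]
wrist_force: [-4.9, -2.0, -9.2]
opening: 0.0112
```

Request:
move_arm(rows=[[[0.008, 0.0003, 0.002, -0.0004, 0, 0, 0], [0.008, 0, 0.002, -0.0004, 0, 0, 0], [0.008, 0, 0.002, 0, 0, 0, 0], [0.008, 0, 0.002, 0, 0, 0, 0]]])

```text
time: 8.02
tcp_pos: [0.5934, 0.0601, 0.0488]
orientation: [0.026, 0.706, -0.026, 0.707]
wrist_force: [-2.8, -2.1, -9.0]
opening: 0.0114
```

Request:
move_arm(rows=[[[0.008, 0.0002, 0.002, -0.0003, 0, 0, 0], [0.008, 0, 0.002, 0, 0, 0, 0], [0.008, 0, 0.002, -0.0002, 0, 0, 0], [0.008, 0, 0.002, 0, 0, 0, 0]]])

```text
time: 8.52
tcp_pos: [0.5939, 0.0681, 0.0488]
orientation: [0.026, 0.706, -0.025, 0.707]
wrist_force: [2.3, -1.8, -9.2]
opening: 0.0113
```

Request:
move_arm(rows=[[[0.008, 0, 0.002, 0, 0, 0, 0], [0.008, 0, 0.002, 0, 0, 0, 0], [0.008, 0, 0.002, 0, 0, 0, 0], [0.008, 0, 0.002, 0, 0, 0, 0]]])

```text
time: 9.02
tcp_pos: [0.5944, 0.076, 0.0488]
orientation: [0.026, 0.706, -0.026, 0.707]
wrist_force: [3.9, -1.6, -8.6]
opening: 0.0114
```

Request:
move_arm(rows=[[[0.008, 0, 0.002, 0.0003, 0, 0, 0], [0.008, 0, 0.002, 0, 0, 0, 0], [0.008, 0, 0.002, 0, 0, 0, 0], [0.008, 0, 0.002, 0, 0, 0, 0]]])

```text
time: 9.52
tcp_pos: [0.595, 0.0838, 0.0486]
orientation: [0.025, 0.706, -0.026, 0.707]
wrist_force: [4.6, -4.5, -8.8]
opening: 0.0112
```

Request:
move_arm(rows=[[[0.008, 0, 0.001, 0.0003, 0, 0, 0], [0.008, 0, 0.001, 0, 0, 0, 0], [0.008, 0, 0.001, 0, 0, 0, 0], [0.008, 0, 0.001, 0, 0, 0, 0]]])

```text
time: 10.02
tcp_pos: [0.5952, 0.0869, 0.0483]
orientation: [0.025, 0.707, -0.026, 0.707]
wrist_force: [3.9, -7.9, -8.6]
opening: 0.0114
```

Request:
move_arm(rows=[[[0.008, 0, 0.001, 0.0003, 0, 0, 0], [0.008, 0, 0.001, 0, 0, 0, 0], [0.008, 0, 0.001, 0, 0, 0, 0], [0.008, 0, 0.001, 0, 0, 0, 0], [0.008, 0, 0, 0, 0, 0, 0], [0.008, 0, 0, 0, 0, 0, 0]]])

```text
time: 10.78
tcp_pos: [0.5955, 0.0901, 0.0481]
orientation: [0.025, 0.707, -0.027, 0.706]
wrist_force: [3.1, -10.2, -8.0]
opening: 0.0111
```

```bash
python3 - <<'E'
from bench import arm
from h import *
d=arm.camera('scene')
p0=np.array([.5903,.0202]);e=np.array([.072,.997])
f=[]
for i in range(1):
    s=arm.observe();print(s['time'],s['tcp_pos'],s['wrist_force'],(s['tcp_pos'][:2]-p0)@e)
cv2.imwrite('pics/s3.png',cv2.resize(d['pixels'][120:240,270:460,::-1],None,fx=4,fy=4,interpolation=2))
E
```

```text
10.825 [0.59546337 0.09005284 0.04808754] [  2.59301323 -10.1430381   -8.97331788] 0.07001504031349347
```

View pics/s3.png

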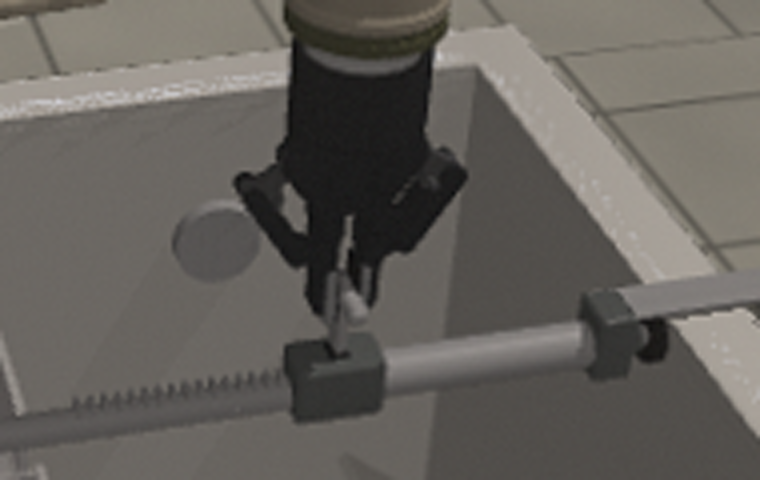

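Request:
move_arm(rows=[[[0.008, 0, 0.001, 0, 0, 0, 0], [0.008, 0, 0.001, 0, 0, 0, 0], [0.008, 0, 0.0006, 0, 0, 0, 0], [0.008, 0, 0, 0, 0, 0, 0], [0.008, 0, 0, 0, 0, 0, 0]]])

```text
time: 11.45
tcp_pos: [0.5956, 0.092, 0.048]
orientation: [0.025, 0.707, -0.027, 0.706]
wrist_force: [3.3, -13.0, -7.9]
opening: 0.0112
```

Request:
move_arm(rows=[[[0.008, 0, 0.0005, 0, 0, 0, 0], [0.008, 0.002, 0, 0, 0, 0, 0], [0.008, 0.002, 0, 0, 0, 0, 0], [0.008, 0.001, 0, 0, 0, 0, 0], [0.008, 0.001, 0, 0, 0, 0, 0], [0.008, 0, 0, 0, 0, 0, 0]]])

```text
time: 12.2
tcp_pos: [0.5956, 0.0924, 0.0421]
orientation: [0.024, 0.707, -0.027, 0.706]
wrist_force: [1.5, -13.0, -7.0]
opening: 0.0112
```

Request:
move_arm(rows=[[[0.008, 0.001, 0, 0, 0, 0, 0], [0.008, 0.001, 0, 0, 0, 0, 0], [0.008, 0.001, 0, 0, 0, 0, 0], [0.008, 0, 0, 0, 0, 0, 0]]])

```text
time: 12.7
tcp_pos: [0.5957, 0.0924, 0.0393]
orientation: [0.024, 0.707, -0.027, 0.706]
wrist_force: [0.9, -13.6, -6.8]
opening: 0.0112
```

Request:
move_arm(rows=[[[0.02, 0, 0, 0, 0, 0, 0], [0.05, 0, 0, 0, 0, 0, 0], [0.05, 0, 0, 0, 0, 0, 0], [0.05, 0, 0, 0, 0, 0, 0]]])

```text
time: 13.2
tcp_pos: [0.5962, 0.0953, 0.0398]
orientation: [0.025, 0.706, -0.025, 0.707]
wrist_force: [0.0, -0.2, -0.5]
opening: 0.0503
```

Request:
move_arm(rows=[[[0.05, -0.02, 0, 0, 0, 0, 0], [0.05, -0.03, 0, 0, 0, 0, 0], [0.05, -0.03, 0, 0, 0, 0, 0], [0.05, -0.04, 0, 0, 0, 0, 0], [0.05, -0.04, 0, 0, 0, 0, 0], [0.05, 0, 0, 0, 0, 0, 0], [0.05, 0, 0, 0, 0, 0, 0]]])

```text
time: 14.08
tcp_pos: [0.5962, 0.095, 0.2004]
orientation: [0.026, 0.706, -0.025, 0.707]
wrist_force: [-1.2, 0.3, -0.4]
opening: 0.0496
```

```bash
python3 - <<'E'
from bench import arm
from h import *
d=arm.camera('scene');s=arm.observe();print(s['time'],s['tcp_pos'],s['wrist_force'])
for t in(.064,.072):print(t,proj(d,np.array([.5905,.0202,.058])+t*np.array([.072,.997,0])))
cv2.imwrite('pics/s4.png',cv2.resize(d['pixels'][150:260,200:400,::-1],None,fx=4,fy=4,interpolation=2))
E
```

```text
14.125 [0.59558446 0.09496809 0.19912937] [-0.10555593  0.43812279 -0.27173468]
0.064 [352.31585292 194.93318303]
0.072 [355.65575906 194.4612737 ]
```

View pics/s4.png

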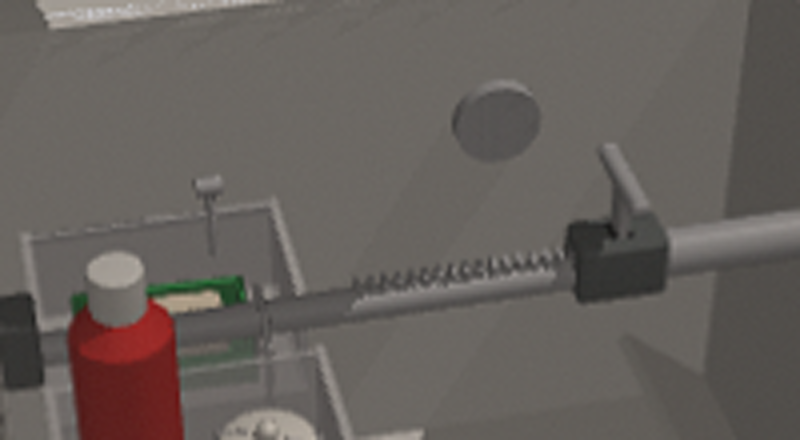

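```bash
python3 -c "
from bench import arm
print(arm.hand_in())"
```

```text
the job is handed in; nothing more can be done
None
```

The rod is now extended to the tub wall and locked, and the job was handed in at about 14 s of the 37 s allowed. No verdict comes back from the hand-in, so this rests on my own readings.

- **Drawing out:** I gripped the release bar, lifted it about 9 mm and drew the carriage out. The foot met the wall at about 61.5 mm of travel. I went on to about 72 mm, the ninth notch, where the foot was about 10–10.5 mm in, judging by the force.
- **Force on the wall:** the wrist readings along the rod peaked at about 13.6 N. That is below the 15.6 N at which the foot reaches its stop, and below the 20 N limit.
- **Locking:** I lowered the bar while still holding it. It went below crest height and down to its starting height, so the pawl is in the notch. I then opened the fingers and rose clear.
- **Last checks:** the final picture shows the bar down at pixel (356, 195), against (355.7, 194.5) predicted for 72 mm and (352.3, 194.9) for 64 mm. The wrist force was near zero. The bottle, soap dish and pot looked undisturbed. The hairbrush was outside that picture, but the arm never went near it.

While drawing out there was a sideways force of up to about 7 N on the gripper, which I reduced as I went. Nothing else failed or disagreed.

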